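# Weigh out a batch of aluminium blanks from the tool case

## Robot

A 6-joint arm with a two-finger parallel gripper is mounted at the origin on the work surface. World frame = base frame: x ahead of the robot, y to its left, z up, the work surface at z = 0. Lengths are in m, angles in degrees, forces in N, time in s.
With the tool pointing down it reaches from about 0.325 to 0.85 m from the base axis. Payload 4.4 kg.
Tool frame: the origin (TCP) lies midway between the tips of the shut fingers; the grasp point (between the pads) lies 19 mm behind it; z points along the fingers, y is the line along which they close (so a half turn about z gives the same grasp; the last joint's range is limited). The gripper opens to 94 mm and grips with 3 to 60 N. Pads are 16 mm wide; open, the fingers measure 119 mm over their backs; the gripper's body (75 mm by 177 mm) begins 78 mm behind the grasp point.
Start: joints at [60.304, 11.837, 88.321, -0, 79.842, -8.623], TCP at [0.207, 0.537, 0.205] pointing down, gripper open.
Joint ranges: [-156.59, 156.59], [-49.26, 127.26], [12.9, 141.05], [-63.56, 243.56], [4.71, 150.69], [-161.64, 161.64]. Speed limits (degrees/s): [159.86, 159.86, 180, 180, 180, 180].

## Interface

Orientations are given as [roll, pitch, yaw] about the fixed x, y, z axes, in that order (R = Rz(yaw) Ry(pitch) Rx(roll)).
In Python, from plant import r, grab_frame, order, nets gives the robot as it stands.
- The arm moves only by the tool jog_arm, never from a script. Its argument "deltas" is one flat list of numbers, 7 for each row, row after row: the turn, a rotation vector about the tool's x, y, z scaled (see below), then the shift along the tool's x, y, z scaled (see below), then the opening, from 0 (shut) to 1 (fully open). A call has 1 to 20 rows; each row is the pose to reach, as a shift and turn from the pose commanded when the call began, along the tool's axes at that moment, turning the shorter way round; what a row does not reach only later rows make up. The controller multiplies each number of a shift by 0.15 m and each number of a turn by pi rad. A row lasts 1/8 s, in which the tool goes at most 62.5 mm and 10.7 degrees, less where a joint would pass 70% of its speed; a pose out of reach is approached as far as the arm can. A call with a number of a shift or a turn outside -1 to 1 is refused whole. A call with a gripper value outside its range is refused whole. The fingers move at their own pace and stop on an object; "newtons" is the grip in N (left out, the last holds). Time passes only in rows, so rows that repeat a pose let the fingers close. It gives the time, the measured TCP pose, the force, the opening and the grip force at its end, in the units of the state.
- r.sense(): the state, without advancing time (a new reading comes with each control period).
- grab_frame(name): name is "scene" or "top"; returns a dict with "image" (400x640x3 uint8, blue, green, red), "fx", "fy", "cx", "cy" (pixels), "dist_coeffs" ([k1, k2, p1, p2, k3] as OpenCV has them; the pictures are not rectified), "rvec" (rotation vector, rad) and "tvec" (3), from world to camera coordinates, as OpenCV has them. Camera axes: x right, y down, z forward; pixel columns grow to the right and rows downward; lengths in m; the calibration is good to about 2 mm. A picture is of the moment at which its call begins. There is no depth.
- order.finish_job(): hands the job in; it is judged then, once.
Trained networks look in a picture, given as the dict that the camera call returned (one of the last four; its "shot" number tells which), for a name from the list of things; names that differ only in an ending like _2 or _b are one class to them, and where a whole thing is asked for, a point or a joint stands for the part that bears it (a point fixed in the world has none). Each returns a list of dicts, best first, with "conf" (0 to 1); they miss things now and then, are a little off and sometimes report something else, mostly with a low value. They report only what shows in the picture. A call takes as long as a camera call. They do not tell look-alikes from the thing itself.
- nets.spot_in(picture, label): "xy" ([column, row] as shares, 0 to 1, of the picture: columns of its width, rows of its height, amid what is visible of it).
- nets.landmark_of(picture, label): "xy" ([column, row] as shares, 0 to 1, of the picture: columns of its width, rows of its height: a listed point, or the origin of a listed thing).
The state is a dict: "time_s": time; "q": joint angles; "joint_velocities": joint speeds; "effort": joint torques, N m; "eef_pos": TCP position; "ee_rot": TCP orientation; "ft_force": force on the tool from outside, world axes, zero at the start; "ft_torque": the same for the moment, N m; "width": finger opening in m; "grip_force": force on a finger pad.
Only numpy, scipy, OpenCV 4.12 (cv2) and the standard library are available. Lean on these libraries where they do the work, as an engineer would, in place of code of your own. Each camera call takes 0.05 s, during which the arm holds its last target. There are 200 camera calls.

## Task

Swing the blue tool case's lid open until it stays open by itself, and with it standing open move aluminium blanks from the case to the tray of the spring scale, adding to what already lies there, until the pointer stands in the black band on the white post. Leave the blanks that are not needed in the case, then shut its lid fully, with every blank lying in the tray or in the case. Leave the other things on the table where they are.

Things in the scene. Friction and masses are not known exactly. Their poses are not given: they have to be found in the camera images.
- case: blue plastic tool case, fixed to the table; base 124 mm (x) by 312 mm (y), 48 mm high, walls and floor 5 mm. Origin at the centre of its underside; its x points from the front (handle side, towards the robot) to the hinge side, z up
- case_floor (a point): centre of the case's inner floor, 5 mm above the table, axes as the case's. Five slots along x lie side by side at y = -108, -54, 0, 54 and 108 mm, divided by rubber ribs 8 mm high; a blank in a slot has its top 30 mm above this floor, 22 mm above the ribs, with 24 mm to the next blank
- lid (a joint): angle of the case's clamshell lid, rad: 0 shut, growing as it opens, stop at 1.85. The lid is a shallow shell 24 mm high, 0.35 kg, freely hinged: let go below about 1.3 it falls shut, beyond 1.4 it falls open and stays against the stop, then reaching 210 mm above the table
- lid_handle (a point): middle of the lid's black handle: a round bar 10 mm thick, 110 mm long, along the case's y, 40 mm in front of the lid (35 mm gap behind the bar: fingers pointing down can straddle it). Shut, 60 mm above the table; it swings round the hinge at a radius of 164 mm. Fingers pointing down can hold it all the way: the bar turns between the pads
- lid_hinge (a point): a point on the hinge line, in the middle of the case's far (+x) edge, 48 mm above the table; the hinge line runs along the case's y
- scale: spring scale, fixed to the table: a grey base with a tray on top and a white post beside the tray's +y end. Origin at the centre of the base's underside, z up. The post is 20 mm square, 125 mm high, 165 mm along the scale's y
- pan_floor (a point): centre of the upper face of the tray's floor, axes as the scale's; 100 mm above the table when empty and moving down under load. The grey tray is 150 mm (x) by 280 mm (y) outside with a rim 8 mm high and 3 mm thick; blanks may lie anywhere in it, also on one another, best along its x
- pan (a joint): how far the tray has sunk, m: 0 empty, end stop at 0.050; stiffness about 341 N/m, so about 7 mm a blank. The tray's red pointers pass the two faces of the white post; they stand in the post's black band for 0.031 to 0.0385
- band (a point): centre of the black band, 7.5 mm high, round the white post of the scale; the pointer, level with the tray's floor, must come to stand in it
- bar1: solid aluminium square-bar blank, 100 x 30 x 30 mm, about 0.24 kg (each within 6 %); origin at its centre, x along its length; any of its four long faces may be down. Starts in a slot of the case; one of the five bar1 to bar5 may be absent
- bar2: solid aluminium square-bar blank, 100 x 30 x 30 mm, about 0.24 kg (each within 6 %); origin at its centre, x along its length; any of its four long faces may be down. Starts in a slot of the case; one of the five bar1 to bar5 may be absent
- bar3: solid aluminium square-bar blank, 100 x 30 x 30 mm, about 0.24 kg (each within 6 %); origin at its centre, x along its length; any of its four long faces may be down. Starts in a slot of the case; one of the five bar1 to bar5 may be absent
- bar4: solid aluminium square-bar blank, 100 x 30 x 30 mm, about 0.24 kg (each within 6 %); origin at its centre, x along its length; any of its four long faces may be down. Starts in a slot of the case; one of the five bar1 to bar5 may be absent
- bar5: solid aluminium square-bar blank, 100 x 30 x 30 mm, about 0.24 kg (each within 6 %); origin at its centre, x along its length; any of its four long faces may be down. Starts in a slot of the case; one of the five bar1 to bar5 may be absent
- bar6: solid aluminium square-bar blank, 100 x 30 x 30 mm, about 0.24 kg (each within 6 %); origin at its centre, x along its length; any of its four long faces may be down. Starts on the tray of the scale; bar6 or bar7 may be absent
- bar7: solid aluminium square-bar blank, 100 x 30 x 30 mm, about 0.24 kg (each within 6 %); origin at its centre, x along its length; any of its four long faces may be down. Starts on the tray of the scale; bar6 or bar7 may be absent
- bottle: bystander: upright plastic bottle, 64 mm across, 200 mm high, origin under its centre
- wrench: bystander: steel wrench lying between robot and case or scale
- hammer: bystander: hammer lying at the far side
- woodblock: bystander: wooden block 90 x 60 x 45 mm
- brush: bystander: brush lying near the robot
- offcut: bystander: brass round, 44 mm across, 50 mm high, standing at the far side
Things that resemble listed ones, but are neither listed nor needed, are in the scene too. What is shaped like the bar7 but purple is not meant.

How it is judged:
By the outcome, as a careful person would: the job done as asked, in the order asked, and still so for the second after the job is handed in, with the robot touching nothing.
Of bar1, bar2, bar3, bar4, bar5 only 4 to 5 are there at a start; the rules pass over those that are not, and their reading is None.
Of bar6, bar7 only 1 to 2 are there at a start; the rules pass over those that are not, and their reading is None.
At some moment in a run one of bar1, bar2, bar3, bar4, bar5, bar6, bar7 may be knocked a few centimetres aside while the robot is not near it.
Once in a run the grip may slacken for a moment while it holds something.
It also fails if it takes over 210 s, if anything falls off the work surface, if the arm or the gripper's body presses on something with over 40 N, if the wrist force passes 120 N, or if a joint passes its speed limit or range.

## Working session

There is one attempt and no reset: what is moved stays moved. The work goes in short steps, Python scripts to look and compute and a tool call to move; the robot and the scene stay as the last step left them, time stands still between calls to the robot, and variables do not carry over. Pictures are saved under pics/ and viewed, at most 16 in all, crops included, and the job is handed in when it is done.

Besides the shell and the picture viewer there is one more tool, called as name(argument=value, ...) on one line, values as JSON. jog_arm: Moves the arm, as the interface text tells. Its arguments: {"type":"object","properties":{"deltas":{"type":"array"},"newtons":{"type":"number"}},"required":["deltas"]}

```bash
ls; mkdir -p pics
python3 - <<'E'
from plant import r, grab_frame, order, nets
import cv2
for n in ("scene","top"):
    f=grab_frame(n); cv2.imwrite(f"pics/{n}0.png",f["image"])
    print(n,f["fx"],f["cx"],f["cy"],f["dist_coeffs"],f["rvec"],f["tvec"])
    for l in ("case","case_floor","lid_handle","lid_hinge","scale","pan_floor","band","bar6","bar1"):
        print(l,[(round(d["conf"],2),round(d["xy"][0]*640),round(d["xy"][1]*400)) for d in nets.landmark_of(f,l)][:4])
print(r.sense())
E
```

```text
pics
scene 462.43887664637 322.3677461758954 202.18948578932734 [-0.12761647  0.          0.          0.          0.        ] [ 0.85758268  2.45202924 -1.16078411] [ 0.38900572 -0.14251392  1.60470876]
case [(0.91, 264, 187), (0.53, 246, 276)]
case_floor []
lid_handle [(0.81, 289, 162)]
lid_hinge [(0.57, 244, 180)]
scale [(0.65, 362, 268)]
pan_floor [(0.9, 362, 246)]
band [(0.57, 407, 289)]
bar6 [(0.94, 450, 275), (0.87, 409, 246), (0.68, 331, 217), (0.66, 463, 244)]
bar1 [(0.94, 450, 275), (0.87, 409, 246), (0.68, 331, 217), (0.66, 463, 244)]
top 484.59120249184355 312.0821927700567 204.01193678971302 [-0.08555682  0.          0.          0.          0.        ] [ 2.13272654 -2.11088892  0.21502018] [-0.01565796  0.52113113  1.58719425]
case [(0.58, 380, 196)]
case_floor []
lid_handle [(0.68, 373, 221)]
lid_hinge [(0.67, 383, 178)]
scale [(0.65, 306, 247), (0.6, 249, 200)]
pan_floor [(0.95, 244, 195)]
band [(0.74, 198, 195), (0.58, 305, 245)]
bar6 [(0.86, 195, 238), (0.85, 244, 245), (0.7, 213, 285), (0.63, 280, 192)]
bar1 [(0.86, 195, 238), (0.85, 244, 245), (0.7, 213, 285), (0.63, 280, 192)]
{'time_s': 1.0, 'q': array([ 6.03061156e+01,  1.18351731e+01,  8.83213823e+01,  4.13586669e-05,
        7.98427055e+01, -8.62362045e+00]), 'joint_velocities': array([-0.02887002, -0.00572071, -0.12077467,  0.02321685, -0.06856148,
        0.09850688]), 'effort': array([-1.53470614e-05, -3.70881450e+01, -2.81771976e+01,  6.99906168e-02,
        2.73981731e-02, -2.13948641e-05]), 'eef_pos': array([0.2067353 , 0.53654873, 0.20546837]), 'ee_rot': array([1.79999263e+02, 7.05857677e-05, 1.58929729e+02]), 'ft_force': array([0.2910408 , 0.22799916, 0.61074241]), 'ft_torque': array([-0.02457071,  0.07677901,  0.02171057]), 'grip_force': 0.0, 'width': 0.09388972024884244}
```

View pics/scene0.png

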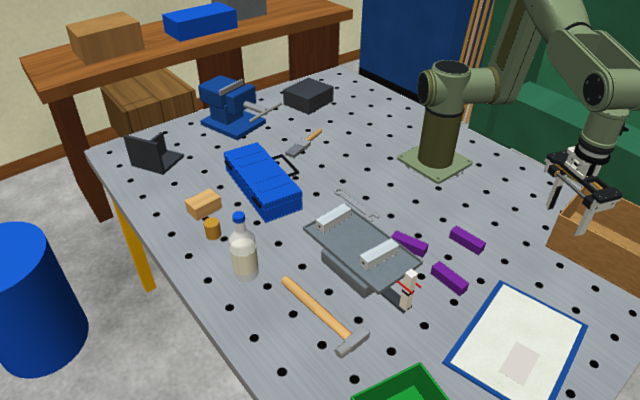

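View pics/top0.png

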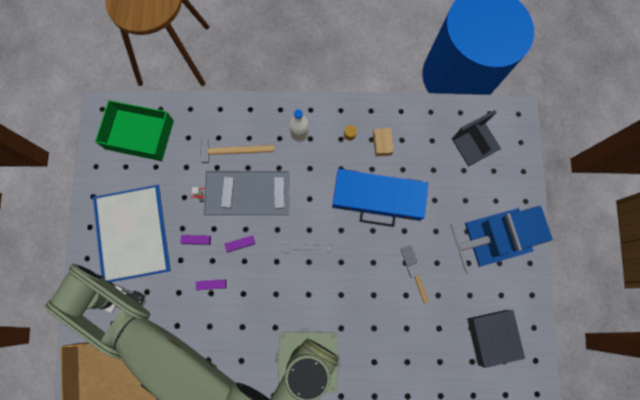

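```bash
cat > h.py <<'E'
import numpy as np, cv2
from scipy.spatial.transform import Rotation as Ro
from plant import r, grab_frame, order, nets
def K(f): return np.array([[f["fx"],0,f["cx"]],[0,f["fy"],f["cy"]],[0,0,1.]])
def RT(f): return cv2.Rodrigues(np.array(f["rvec"]))[0], np.array(f["tvec"]).reshape(3)
def w2p(f,P): return cv2.projectPoints(np.array(P,float).reshape(-1,1,3),np.array(f["rvec"]),np.array(f["tvec"]),K(f),np.array(f["dist_coeffs"]))[0][:,0]
def ray(f,uv):
    n=cv2.undistortPoints(np.array(uv,float).reshape(-1,1,2),K(f),np.array(f["dist_coeffs"]))[:,0]
    R,t=RT(f); return -R.T@t, np.c_[n,np.ones(len(n))]@R
def p2w(f,uv,z):
    c,d=ray(f,uv); return c+d*((z-c[2])/d[:,2])[:,None]
def tri(f,uv,g,ab):
    A=[];b=[]
    for F,p in((f,uv),(g,ab)):
        c,d=ray(F,p); d=d[0]/np.linalg.norm(d[0]); M=np.eye(3)-np.outer(d,d); A.append(M);b.append(M@c)
    return np.linalg.lstsq(np.vstack(A),np.hstack(b),rcond=None)[0]
def delta(p,yaw,p0=None,R0=None):
    "row for TCP p pointing down with yaw (deg), from pose now"
    s=r.sense(); R0=Ro.from_euler('xyz',s["ee_rot"],degrees=True); p0=np.array(s["eef_pos"])
    T=Ro.from_euler('xyz',[180,0,yaw],degrees=True)
    return np.r_[(R0.inv()*T).as_rotvec()/np.pi, R0.inv().apply(np.array(p)-p0)/.15].round(4).tolist()
def rect(mask):
    n,l,s,c=cv2.connectedComponentsWithStats(mask.astype(np.uint8))
    return n,l,s,c
E
python3 - <<'E'
from h import *
t=grab_frame("top"); s=grab_frame("scene")
hsv=cv2.cvtColor(t["image"],cv2.COLOR_BGR2HSV)
m=cv2.inRange(hsv,(105,150,120),(120,255,255)); 
roi=np.zeros_like(m); roi[160:225,325:435]=255; m&=roi
cs=max(cv2.findContours(m,0,1)[0],key=cv2.contourArea)
rc=cv2.minAreaRect(cs); bx=cv2.boxPoints(rc); print(rc,bx.tolist())
w=p2w(t,bx,.072); print(w.round(4)); print("size",np.linalg.norm(w[0]-w[1]),np.linalg.norm(w[1]-w[2]))
print("handle top",p2w(t,[[373,221]],.06).round(3))
print("handle tri",tri(t,[[373,221]],s,[[289,162]]).round(3))
print("case org",p2w(t,[[380,196]],0).round(3), p2w(s,[[264,187]],0).round(3),"hinge",p2w(t,[[383,178]],.048).round(3), p2w(s,[[244,180]],.048).round(3))
print("pan",p2w(t,[[244,195]],.09).round(3),"barA,B",p2w(t,[[227,192],[279,192]],.115).round(3))
for n,f,x0,y0,w_,h_ in(("t",t,180,150,260,90),("s",s,210,130,230,185)):
    c=f["image"][y0:y0+h_,x0:x0+w_]; cv2.imwrite(f"pics/{n}1.png",cv2.resize(c,None,fx=3,fy=3,interpolation=2))
E
```

```text
((380.6748046875, 193.00123596191406), (92.5149917602539, 36.29396438598633), 8.530765533447266) [[332.2371520996094, 204.08558654785156], [337.6210021972656, 168.1931610107422], [429.1124572753906, 181.91688537597656], [423.7286071777344, 217.80931091308594]]
[[ 0.5176 -0.0775  0.072 ]
 [ 0.6419 -0.0956  0.072 ]
 [ 0.5979 -0.4063  0.072 ]
 [ 0.4743 -0.3835  0.072 ]]
size 0.12555362794731226 0.3138663233275998
handle top [[ 0.464 -0.215  0.06 ]]
handle tri [ 0.462 -0.214  0.075]
case org [[ 0.563 -0.249  0.   ]] [[ 0.547 -0.24   0.   ]] hinge [[ 0.616 -0.253  0.048]] [[ 0.608 -0.253  0.048]]
pan [[0.542 0.216 0.09 ]] barA,B [[0.546 0.268 0.115]
 [0.547 0.098 0.115]]
```

View pics/t1.png

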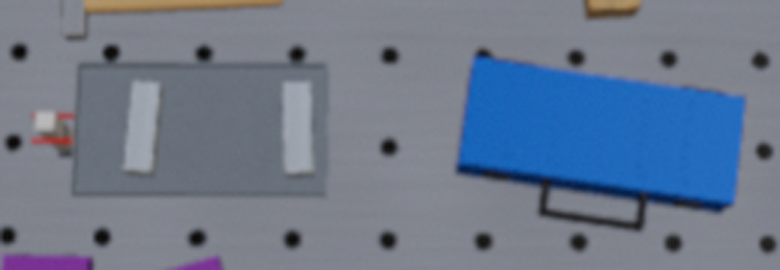

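View pics/s1.png

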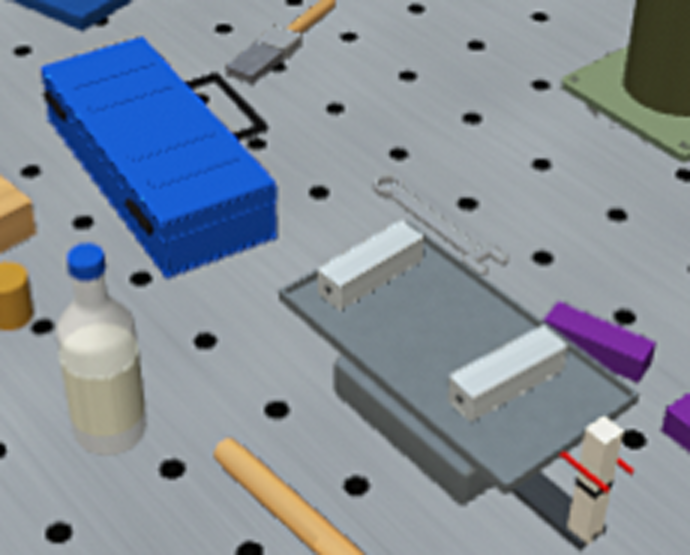

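The case yaw is about -8.1°, its centre is (0.558, -0.241), and the handle is near (0.456, -0.228). The two silver blanks on the tray are at top-view pixels (227,192) and (279,192). The three purple bars are decoys. Next I move toward the handle.

jog_arm(deltas=[0, 0, 0.428, -0.98, -1, 0, 0.34, 0, 0, 0.428, -0.98, -1, 0, 0.34, 0, 0, 0.428, -0.98, -1, 0, 0.34, 0, 0, 0.428, -0.98, -1, 0, 0.34, 0, 0, 0.428, -0.98, -1, 0, 0.34, 0, 0, 0.428, -0.98, -1, 0, 0.34, 0, 0, 0.428, -0.98, -1, 0, 0.34, 0, 0, 0.428, -0.98, -1, 0, 0.34, 0, 0, 0.428, -0.98, -1, 0, 0.34])

```text
time_s: 2.22
eef_pos: [0.29, 0.3437, 0.2055]
ee_rot: [180.0, 0.0, 82.0]
ft_force: [-0.4, -0.7, -0.1]
width: 0.0316
grip_force: 0.0
```

jog_arm(deltas=[0, 0, 0, -1, 0.4, 0, 0.34, 0, 0, 0, -1, 0.4, 0, 0.34, 0, 0, 0, -1, 0.4, 0, 0.34, 0, 0, 0, -1, 0.4, 0, 0.34])

```text
time_s: 2.72
eef_pos: [0.3287, 0.1852, 0.2056]
ee_rot: [180.0, -0.0, 81.7]
ft_force: [-1.1, 0.9, 0.1]
width: 0.0318
grip_force: 0.0
```

jog_arm(deltas=[0, 0, 0, -1, 0.4, 0, 0.34, 0, 0, 0, -1, 0.4, 0, 0.34, 0, 0, 0, -1, 0.4, 0, 0.34, 0, 0, 0, -1, 0.4, 0, 0.34])

```text
time_s: 3.22
eef_pos: [0.3672, 0.0289, 0.2057]
ee_rot: [180.0, -0.0, 81.7]
ft_force: [0.6, -0.3, -0.9]
width: 0.0322
grip_force: 0.0
```

jog_arm(deltas=[0, 0, 0, -1, 0.4, 0.5, 0.34, 0, 0, 0, -1, 0.4, 0.5, 0.34, 0, 0, 0, -1, 0.4, 0.5, 0.34, 0, 0, 0, -1, 0.4, 0.5, 0.34])

```text
time_s: 3.72
eef_pos: [0.4044, -0.1271, 0.1287]
ee_rot: [-179.8, -0.1, 81.8]
ft_force: [-0.6, 0.7, 0.4]
width: 0.032
grip_force: 0.0
```

Run:
```python
from h import *
s=r.sense(); print(s["eef_pos"].round(4),s["ee_rot"].round(2),s["width"])
print(delta([.456,-.228,.041],81.9))
f=grab_frame("scene"); 
print(w2p(f,[s["eef_pos"],[.456,-.228,.06],[.456,-.228,.041]]).round(1))
cv2.imwrite("pics/s2.png",cv2.resize(f["image"][110:240,220:380],None,fx=4,fy=4,interpolation=2))
```

```text
[ 0.4044 -0.1271  0.1287] [-1.7979e+02 -1.1000e-01  8.1800e+01] 0.03200737264383905
[-0.0012, -0.0006, -0.0005, -0.6179, 0.4383, 0.5817]
[[321.  153.4]
 [288.5 163.2]
 [288.7 168.1]]
```

View pics/s2.png

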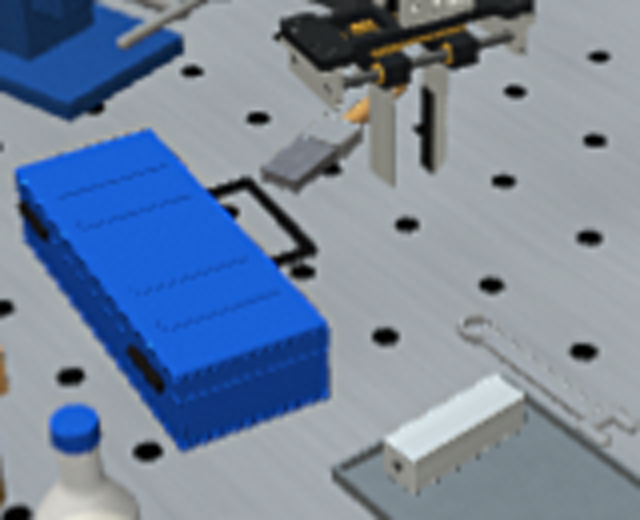

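The bar's midpoint is at pixel (290,163), which matches the prediction of (288,163). I straddle it and close.

jog_arm(deltas=[0, 0, 0, -0.62, 0.44, 0.1, 0.34, 0, 0, 0, -0.62, 0.44, 0.1, 0.34, 0, 0, 0, -0.62, 0.44, 0.1, 0.34, 0, 0, 0, -0.62, 0.44, 0.35, 0.34, 0, 0, 0, -0.62, 0.44, 0.58, 0.34, 0, 0, 0, -0.62, 0.44, 0.58, 0.34, 0, 0, 0, -0.62, 0.44, 0.58, 0, 0, 0, 0, -0.62, 0.44, 0.58, 0, 0, 0, 0, -0.62, 0.44, 0.58, 0, 0, 0, 0, -0.62, 0.44, 0.58, 0, 0, 0, 0, -0.62, 0.44, 0.58, 0], newtons=20)

```text
time_s: 5.15
eef_pos: [0.4567, -0.2287, 0.0451]
ee_rot: [-180.0, 0.0, 81.9]
ft_force: [-3.9, 1.6, 6.7]
width: 0.0092
grip_force: 20.0
```

Run:
```python
from h import *
s=r.sense(); p=s["eef_pos"]; print(p.round(4),s["ee_rot"].round(2),s["width"],s["ft_force"].round(1))
# arc rows: shift along tool y (case +x), tool z (down)
a0=np.arctan2(12,164)
for th in np.linspace(0,1.7,14):
    R=.1644
    print(round(th,2),round(R*(np.cos(a0)-np.cos(th+a0))/.15,2),round(-R*(np.sin(th+a0)-np.sin(a0))/.15,2))
```

```text
[ 0.4567 -0.2287  0.0451] [-1.7998e+02  1.0000e-02  8.1890e+01] 0.009246121891728526 [-3.9  1.6  6.7]
0.0 0.0 -0.0
0.13 0.02 -0.14
0.26 0.06 -0.28
0.39 0.11 -0.41
0.52 0.19 -0.54
0.65 0.27 -0.65
0.78 0.38 -0.75
0.92 0.49 -0.84
1.05 0.61 -0.91
1.18 0.75 -0.96
1.31 0.89 -1.0
1.44 1.03 -1.01
1.57 1.17 -1.01
1.7 1.31 -0.99
```

jog_arm(deltas=[0, 0, 0, 0, 0.02, -0.14, 0, 0, 0, 0, 0, 0.06, -0.28, 0, 0, 0, 0, 0, 0.11, -0.41, 0, 0, 0, 0, 0, 0.19, -0.54, 0, 0, 0, 0, 0, 0.27, -0.65, 0, 0, 0, 0, 0, 0.38, -0.75, 0, 0, 0, 0, 0, 0.49, -0.84, 0, 0, 0, 0, 0, 0.49, -0.84, 0], newtons=25)

```text
time_s: 6.15
eef_pos: [0.5297, -0.2391, 0.1734]
ee_rot: [-180.0, 0.1, 81.9]
ft_force: [-7.0, 2.7, 10.6]
width: 0.0091
grip_force: 25.0
```

Run:
```python
from h import *
s=r.sense(); print(s["eef_pos"].round(4),s["ee_rot"].round(2),s["width"],s["grip_force"],s["ft_force"].round(1))
```

```text
[ 0.5297 -0.2391  0.1734] [-1.800e+02  5.000e-02  8.191e+01] 0.009102586684897138 25.007352232933044 [-7.   2.7 10.6]
```

jog_arm(deltas=[0, 0, 0, 0, 0.12, -0.07, 0, 0, 0, 0, 0, 0.26, -0.12, 0, 0, 0, 0, 0, 0.4, -0.17, 0, 0, 0, 0, 0, 0.54, -0.18, 0, 0, 0, 0, 0, 0.68, -0.18, 0, 0, 0, 0, 0, 0.82, -0.16, 0, 0, 0, 0, 0, 0.82, -0.16, 0, 0, 0, 0, 0, 0.82, -0.16, 0])

```text
time_s: 7.15
eef_pos: [0.6519, -0.2567, 0.1949]
ee_rot: [179.8, 0.1, 81.9]
ft_force: [1.3, -0.6, 3.5]
width: 0.009
grip_force: 25.0
```

Run:
```python
from h import *
s=r.sense(); print(s["eef_pos"].round(4),s["ee_rot"].round(2),s["width"],s["grip_force"],s["ft_force"].round(1))
f=grab_frame("scene"); cv2.imwrite("pics/s3.png",cv2.resize(f["image"][80:240,180:380],None,fx=3,fy=3,interpolation=2))
```

```text
[ 0.6519 -0.2567  0.1949] [1.7985e+02 5.0000e-02 8.1880e+01] 0.009027744029039624 25.002581477165222 [ 1.3 -0.6  3.5]
```

View pics/s3.png

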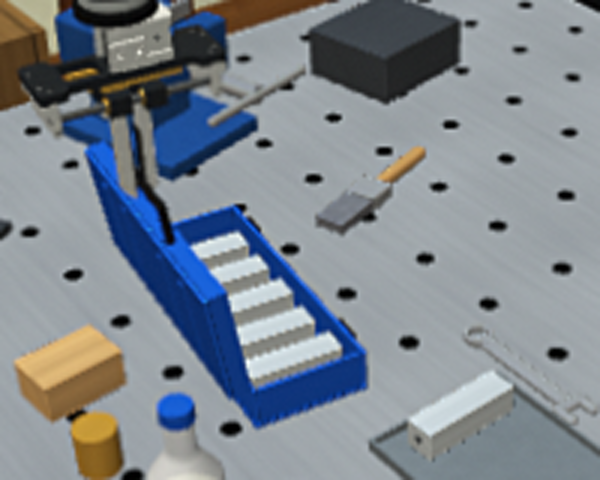

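jog_arm(deltas=[0, 0, 0, 0, 0.07, 0.015, 0, 0, 0, 0, 0, 0.13, 0.03, 0, 0, 0, 0, 0, 0.13, 0.03, 0, 0, 0, 0, 0, 0.13, 0.03, 0.34, 0, 0, 0, 0, 0.13, 0.03, 0.34, 0, 0, 0, 0, 0.13, 0.03, 0.34, 0, 0, 0, 0, 0.13, -0.2, 0.34, 0, 0, 0, 0, 0.13, -0.5, 0.34, 0, 0, 0, 0, 0.13, -0.7, 0.45, 0, 0, 0, 0, 0.13, -0.7, 0.45])

```text
time_s: 8.45
eef_pos: [0.672, -0.2596, 0.3023]
ee_rot: [179.6, 0.1, 81.9]
ft_force: [0.1, -0.3, -1.5]
width: 0.042
grip_force: 0.0
```

jog_arm(deltas=[0, 0, -0.5, 0.67, -0.8, 0, 0.45, 0, 0, -0.5, 0.67, -0.8, 0, 0.45, 0, 0, -0.5, 0.67, -0.8, 0, 0.45, 0, 0, -0.5, 0.67, -0.8, 0, 0.45, 0, 0, -0.5, 0.67, -0.8, 0, 0.45, 0, 0, -0.5, 0.67, -0.8, 0, 0.45, 0, 0, -0.5, 0.67, -0.8, 0, 0.45, 0, 0, -0.5, 0.67, -0.8, 0, 0.45, 0, 0, -0.5, 0.67, -0.8, 0, 0.45, 0, 0, -0.5, 0.67, -0.8, 0, 0.45])

```text
time_s: 9.7
eef_pos: [0.565, -0.1421, 0.2959]
ee_rot: [179.9, -0.2, 171.8]
ft_force: [0.1, 0.6, 0.4]
width: 0.0424
grip_force: 0.0
```

Run:
```python
from h import *
s=r.sense(); print(s["eef_pos"].round(4),s["ee_rot"].round(2),s["width"],s["ft_force"].round(1))
f=grab_frame("scene"); t=grab_frame("top")
cv2.imwrite("pics/s4.png",np.hstack([cv2.resize(f["image"][90:240,200:330],None,fx=3,fy=3,interpolation=2),cv2.resize(t["image"][150:300,320:450],None,fx=3,fy=3,interpolation=2)]))
c=np.array([.5579,-.2407]);X=np.array([.990,-.141]);Y=np.array([.141,.990])
for k in (108,54,0): print(k,(c+Y*k/1e3).round(4), w2p(f,[[*(c+Y*k/1e3),.035]]).round(1))
for l in ("bar1",): print([(round(d["conf"],2),np.round([d["xy"][0]*640,d["xy"][1]*400],1), p2w(f,[[d["xy"][0]*640,d["xy"][1]*400]],.02).round(3)) for d in nets.landmark_of(f,l)])
```

```text
[ 0.565  -0.1421  0.2959] [179.94  -0.24 171.84] 0.04242898746810189 [0.1 0.6 0.4]
108 [ 0.5731 -0.1338] [[275.3 197.8]]
54 [ 0.5655 -0.1872] [[267.5 188.3]]
0 [ 0.5579 -0.2407] [[260.1 179.3]]
[(0.96, array([465.8, 239.5]), array([[0.253, 0.33 , 0.02 ]])), (0.88, array([379.4, 252.4]), array([[0.477, 0.214, 0.02 ]])), (0.8, array([246.8, 167.5]), array([[ 0.547, -0.342,  0.02 ]])), (0.73, array([448.9, 279.2]), array([[0.405, 0.394, 0.02 ]])), (0.72, array([279.4, 205.7]), array([[ 0.575, -0.111,  0.02 ]])), (0.68, array([268.3, 191.2]), array([[ 0.562, -0.19 ,  0.02 ]])), (0.62, array([331.1, 219.5]), array([[0.493, 0.032, 0.02 ]])), (0.57, array([409.8, 243.3]), array([[0.387, 0.241, 0.02 ]])), (0.55, array([264. , 181.1]), array([[ 0.543, -0.243,  0.02 ]])), (0.54, array([257.3, 171.8]), array([[ 0.532, -0.299,  0.02 ]]))]
```

View pics/s4.png

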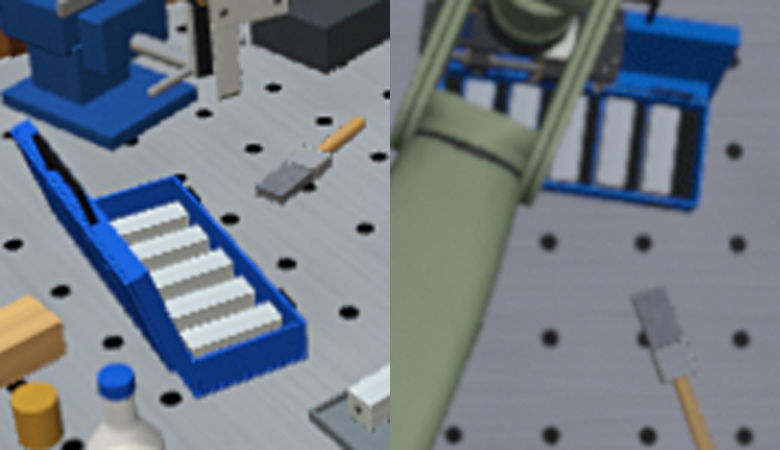

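Run:
```python
from h import *
f=grab_frame("scene"); t=grab_frame("top"); im=f["image"]
c=np.array([.5579,-.2407]);X=np.array([.990,-.141]);Y=np.array([.141,.990])
for n,F,uv in(("s",f,[[277.3,199.3]]),("t",t,[[411,199.3],[396,197.7]])):
    for p in p2w(F,uv,.035): print(n,p.round(4),"local",((p[:2]-c)@X).round(4),((p[:2]-c)@Y).round(4))
hsv=cv2.cvtColor(im,cv2.COLOR_BGR2HSV)
m=cv2.inRange(hsv,(0,0,185),(180,60,255)); m[:150]=0;m[215:]=0;m[:,:230]=0;m[:,300:]=0
n,l,st,ce=cv2.connectedComponentsWithStats(m)
for i in range(1,n):
    if st[i,4]>60:
        p=p2w(f,[ce[i]],.035)[0]; print(st[i],ce[i].round(1),p.round(4),((p[:2]-c)@X).round(4),((p[:2]-c)@Y).round(4))
cv2.imwrite("pics/s5.png",cv2.resize(im[190:310,290:430],None,fx=4,fy=4,interpolation=2))
```

```text
s [ 0.5724 -0.1241  0.035 ] local -0.0021 0.1175
t [ 0.5447 -0.3504  0.035 ] local 0.0024 -0.1105
t [ 0.5498 -0.2986  0.035 ] local 0.0001 -0.0585
[237 158  25  10 117] [249.1 162.4] [ 0.5354 -0.3427  0.035 ] -0.0079 -0.1042
[243 165  26  11 131] [255.6 170.3] [ 0.5427 -0.2911  0.035 ] -0.008 -0.0521
[250 173  27  13 148] [262.8 178.9] [ 0.55   -0.2371  0.035 ] -0.0083 0.0025
[255 182  29  14 173] [268.8 188.7] [ 0.5634 -0.1832  0.035 ] -0.0027 0.0577
[260 191  33  15 203] [276.2 198.1] [ 0.5718 -0.1306  0.035 ] -0.0018 0.1109
```

View pics/s5.png

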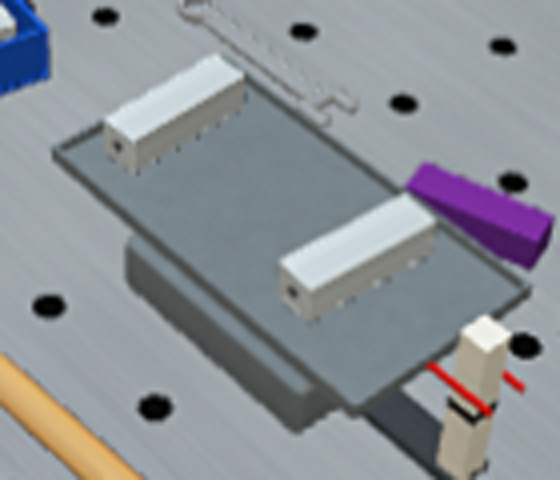

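The tray and its two blanks are unchanged, with tray corners at crop pixels (55,152) and (530,290). The pointer stands above the band, and the five case blanks are in their nominal slots. I pick from slot +108.

jog_arm(deltas=[0, 0, 0, -0.04, 0.06, 0.4, 0.47, 0, 0, 0, -0.04, 0.06, 0.8, 0.47, 0, 0, 0, -0.04, 0.06, 1, 0.47, 0, 0, 0, -0.04, 0.06, 1, 0.47, 0, 0, 0, -0.04, 0.06, 1, 0.47])

```text
time_s: 10.58
eef_pos: [0.5746, -0.1351, 0.1503]
ee_rot: [-180.0, 0.2, 171.9]
ft_force: [0.0, -0.6, 1.4]
width: 0.0442
grip_force: 0.0
```

Run:
```python
from h import *
s=r.sense(); print(s["eef_pos"].round(4),s["ee_rot"].round(2),s["width"],s["ft_force"].round(1))
print(delta([.573,-.134,.0155],171.9))
```

```text
[ 0.5746 -0.1351  0.1503] [-1.7996e+02  1.7000e-01  1.7187e+02] 0.044206727585815044 [ 0.  -0.6  1.4]
[-0.0002, 0.0009, -0.0001, 0.0142, 0.0062, 0.8985]
```

jog_arm(deltas=[0, 0, 0, 0.01, 0.005, 0.3, 0.47, 0, 0, 0, 0.01, 0.005, 0.55, 0.47, 0, 0, 0, 0.01, 0.005, 0.7, 0.47, 0, 0, 0, 0.01, 0.005, 0.8, 0.47, 0, 0, 0, 0.01, 0.005, 0.9, 0.47, 0, 0, 0, 0.01, 0.005, 0.9, 0.47, 0, 0, 0, 0.01, 0.005, 0.9, 0, 0, 0, 0, 0.01, 0.005, 0.9, 0, 0, 0, 0, 0.01, 0.005, 0.9, 0, 0, 0, 0, 0.01, 0.005, 0.9, 0], newtons=40)

```text
time_s: 11.82
eef_pos: [0.5724, -0.1336, 0.0141]
ee_rot: [180.0, 0.0, 171.9]
ft_force: [-1.6, 1.2, 4.1]
width: 0.0301
grip_force: 40.0
```

jog_arm(deltas=[0, 0, 0, 0, 0, -0.2, 0, 0, 0, 0, 0, 0, -0.5, 0, 0, 0, 0, 0, 0, -0.8, 0, 0, 0, 0, 0, 0, -1, 0, 0, 0, 0, 0, 0, -1, 0])

```text
time_s: 12.45
eef_pos: [0.5736, -0.1344, 0.1658]
ee_rot: [-179.9, 0.3, 171.9]
ft_force: [-0.4, -0.6, -2.9]
width: 0.0298
grip_force: 40.0
```

Run:
```python
from h import *
s=r.sense(); print(s["eef_pos"].round(4),s["ee_rot"].round(2),s["width"],s["ft_force"].round(1))
t=grab_frame("top")
hsv=cv2.cvtColor(t["image"],cv2.COLOR_BGR2HSV)
m=cv2.inRange(hsv,(0,0,175),(180,40,255)); m[:165]=0;m[220:]=0;m[:,:210]=0;m[:,295:]=0
n,l,st,ce=cv2.connectedComponentsWithStats(m)
for i in range(1,n):
    if st[i,4]>40:
        pts=np.argwhere(l==i)[:,::-1].astype(np.float32); rc=cv2.minAreaRect(pts); w=p2w(t,cv2.boxPoints(rc),.116)
        print(st[i],w[:,:2].mean(0).round(4),w[:,:2].round(3).tolist())
print("tray corners",p2w(t,[[180+79/3,150+64/3],[180+326/3,150+65/3],[180+326/3,150+194/3],[180+73/3,150+194/3]],.094).round(3))
```

```text
[ 0.5736 -0.1344  0.1658] [-179.91    0.31  171.89] 0.02982975536168525 [-0.4 -0.6 -2.9]
[223 178   9  28 158] [0.5478 0.2683] [[0.503, 0.281], [0.594, 0.276], [0.592, 0.255], [0.501, 0.26]]
[275 178   8  28 171] [0.5491 0.1   ] [[0.594, 0.113], [0.594, 0.09], [0.504, 0.088], [0.504, 0.11]]
tray corners [[0.62  0.345 0.094]
 [0.622 0.069 0.094]
 [0.476 0.066 0.094]
 [0.473 0.344 0.094]]
```

jog_arm(deltas=[0, 0, 0, 0.1, 0.4, -0.15, 0, 0, 0, 0, 0.22, 0.8, -0.2, 0, 0, 0, 0, 0.22, 0.93, -0.2, 0, 0, 0, 0, 0.22, 0.93, -0.2, 0])

```text
time_s: 13.0
eef_pos: [0.557, 0.011, 0.1905]
ee_rot: [-180.0, -0.3, 172.1]
ft_force: [0.2, -0.5, -1.7]
width: 0.0298
grip_force: 40.0
```

jog_arm(deltas=[0, 0, -0.02, 0.1, 0.4, 0, 0, 0, 0, -0.045, 0.22, 0.8, 0, 0, 0, 0, -0.045, 0.22, 0.93, 0, 0, 0, 0, -0.045, 0.22, 0.93, 0, 0, 0, 0, -0.045, 0.22, 0.93, 0, 0])

```text
time_s: 13.62
eef_pos: [0.5461, 0.15, 0.1926]
ee_rot: [-179.9, -0.1, 179.9]
ft_force: [0.0, -0.8, -1.7]
width: 0.0298
grip_force: 40.0
```

Run:
```python
from h import *
s=r.sense(); print(s["eef_pos"].round(4),s["ee_rot"].round(2),s["width"],s["ft_force"].round(1))
print(delta([.548,.153,.09],180))
f=grab_frame("scene"); cv2.imwrite("pics/s6.png",cv2.resize(f["image"][140:310,230:430],None,fx=4,fy=3.5,interpolation=2))
print(w2p(f,[[.548,.153,.116],[.548,.206,.086]]))
```

```text
[0.5461 0.15   0.1926] [-1.7992e+02 -8.0000e-02  1.7987e+02] 0.029765218267606447 [ 0.  -0.8 -1.7]
[-0.0004, -0.0004, -0.0007, -0.0136, 0.021, 0.6838]
[[345.89671678 224.57107407]
 [359.25789305 244.57535758]]
```

View pics/s6.png

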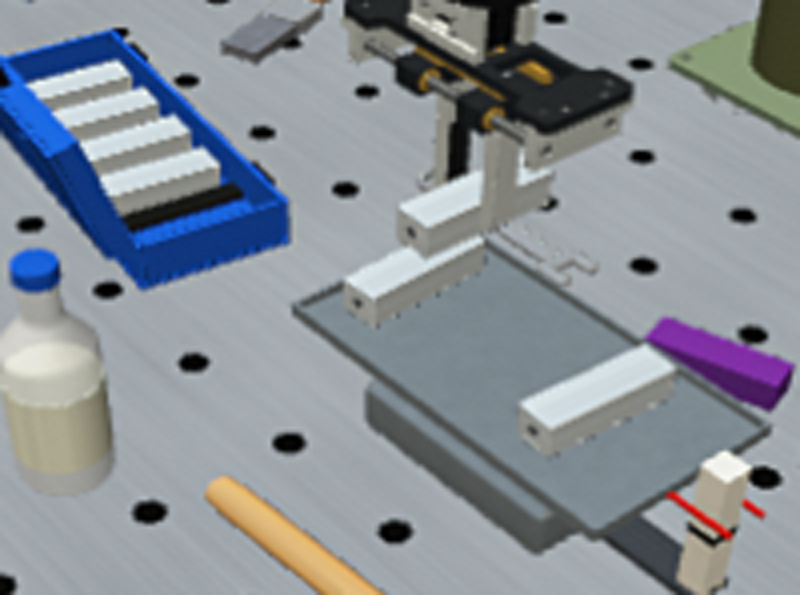

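jog_arm(deltas=[0, 0, 0, -0.01, 0.053, 0.2, 0, 0, 0, 0, -0.01, 0.053, 0.4, 0, 0, 0, 0, -0.01, 0.053, 0.54, 0, 0, 0, 0, -0.01, 0.053, 0.62, 0, 0, 0, 0, -0.01, 0.053, 0.68, 0, 0, 0, 0, -0.01, 0.053, 0.68, 0, 0, 0, 0, -0.01, 0.053, 0.68, 0])

```text
time_s: 14.55
eef_pos: [0.5483, 0.1598, 0.0925]
ee_rot: [180.0, 0.1, 180.0]
ft_force: [-0.3, -0.1, -1.6]
width: 0.0296
grip_force: 40.0
```

jog_arm(deltas=[0, 0, 0, 0, 0, 0, 0.45, 0, 0, 0, 0, 0, 0, 0.45, 0, 0, 0, 0, 0, 0, 0.45, 0, 0, 0, 0, 0, -0.25, 0.45, 0, 0, 0, 0, 0, -0.5, 0.45, 0, 0, 0, 0, 0, -0.68, 0.45, 0, 0, 0, 0, 0, -0.68, 0.45])

```text
time_s: 15.42
eef_pos: [0.5496, 0.1602, 0.1964]
ee_rot: [179.9, 0.4, 180.0]
ft_force: [0.6, 0.7, -1.2]
width: 0.0423
grip_force: 0.0
```

Run:
```python
from h import *
s=r.sense(); print(s["eef_pos"].round(4),s["ee_rot"].round(2),s["width"],s["ft_force"].round(1))
f=grab_frame("scene"); cv2.imwrite("pics/s7.png",cv2.resize(f["image"][140:310,230:430],None,fx=4,fy=3.5,interpolation=2))
```

```text
[0.5496 0.1602 0.1964] [179.95   0.36 179.99] 0.042282422750855794 [ 0.6  0.7 -1.2]
```

View pics/s7.png

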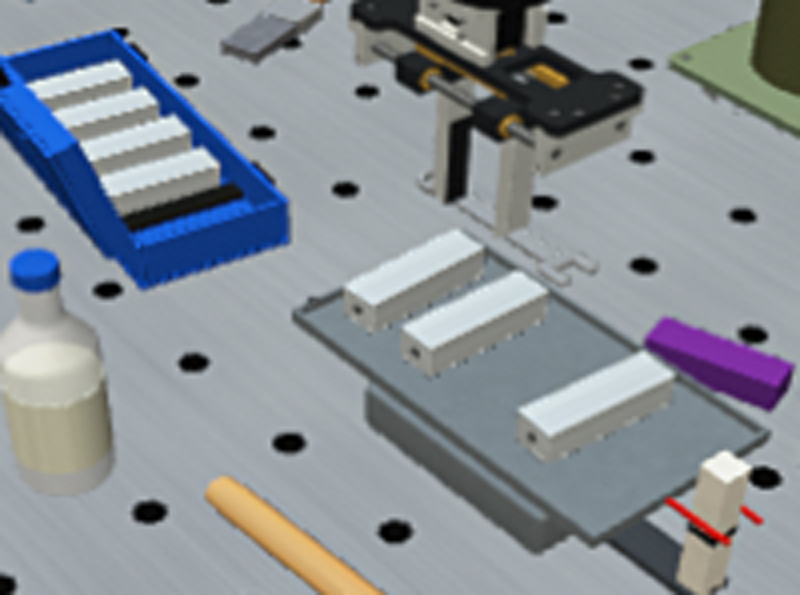

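The first blank is placed between the other two. I go back for the +54 slot.

jog_arm(deltas=[0, 0, 0, -0.02, -0.4, 0, 0.47, 0, 0, 0, -0.05, -0.8, 0, 0.47, 0, 0, 0, -0.05, -0.98, 0, 0.47, 0, 0, 0, -0.05, -0.98, 0, 0.47])

```text
time_s: 15.98
eef_pos: [0.5537, 0.0113, 0.1912]
ee_rot: [180.0, -0.2, 179.8]
ft_force: [-0.4, -0.4, -0.1]
width: 0.0442
grip_force: 0.0
```

jog_arm(deltas=[0, 0, 0.02, -0.02, -0.4, 0, 0.47, 0, 0, 0.045, -0.05, -0.8, 0, 0.47, 0, 0, 0.045, -0.05, -0.98, 0, 0.47, 0, 0, 0.045, -0.05, -0.98, 0, 0.47])

```text
time_s: 16.48
eef_pos: [0.5619, -0.1343, 0.1919]
ee_rot: [179.9, -0.1, 171.8]
ft_force: [-0.5, 0.3, 0.2]
width: 0.044
grip_force: 0.0
```

jog_arm(deltas=[0, 0, 0, -0.055, -0.35, 0.3, 0.47, 0, 0, 0, -0.055, -0.35, 0.6, 0.47, 0, 0, 0, -0.055, -0.35, 0.6, 0.47, 0, 0, 0, -0.055, -0.35, 0.6, 0.47])

```text
time_s: 16.98
eef_pos: [0.5641, -0.1857, 0.1045]
ee_rot: [180.0, 0.1, 172.0]
ft_force: [0.6, 0.2, -0.1]
width: 0.0441
grip_force: 0.0
```

Run:
```python
from h import *
s=r.sense(); print(s["eef_pos"].round(4),s["ee_rot"].round(2),s["width"],s["ft_force"].round(1))
print(delta([.5655,-.187,.0145],171.9))
f=grab_frame("scene"); c=np.array([.5579,-.2407]);X=np.array([.990,-.141]);Y=np.array([.141,.990])
hsv=cv2.cvtColor(f["image"],cv2.COLOR_BGR2HSV)
m=cv2.inRange(hsv,(0,0,185),(180,60,255)); m[:150]=0;m[215:]=0;m[:,:230]=0;m[:,300:]=0
n,l,st,ce=cv2.connectedComponentsWithStats(m)
for i in range(1,n):
    if st[i,4]>60:
        p=p2w(f,[ce[i]],.035)[0]; print(st[i],ce[i].round(1),((p[:2]-c)@X).round(4),((p[:2]-c)@Y).round(4))
```

```text
[ 0.5641 -0.1857  0.1045] [1.7998e+02 5.0000e-02 1.7200e+02] 0.04408591507521428 [ 0.6  0.2 -0.1]
[0.0001, 0.0003, 0.0006, -0.0102, -0.0077, 0.5999]
[237 158  23  10 112] [248.6 162.5] -0.0063 -0.1045
[243 166  25  10 123] [254.9 170.6] -0.0054 -0.0518
[250 174  27  12 142] [262.5 179.1] -0.0069 0.0031
[255 182  30  14 174] [268.9 188.6] -0.003 0.0577
```

Blanks are unchanged. Descend, grip, lift.

jog_arm(deltas=[0, 0, 0, -0.01, -0.008, 0.25, 0.47, 0, 0, 0, -0.01, -0.008, 0.42, 0.47, 0, 0, 0, -0.01, -0.008, 0.54, 0.47, 0, 0, 0, -0.01, -0.008, 0.6, 0.47, 0, 0, 0, -0.01, -0.008, 0.6, 0.47, 0, 0, 0, -0.01, -0.008, 0.6, 0, 0, 0, 0, -0.01, -0.008, 0.6, 0, 0, 0, 0, -0.01, -0.008, 0.6, 0, 0, 0, 0, -0.01, -0.008, 0.6, 0], newtons=40)

```text
time_s: 18.15
eef_pos: [0.5652, -0.1884, 0.0144]
ee_rot: [180.0, 0.1, 171.9]
ft_force: [0.3, 3.4, 4.8]
width: 0.0301
grip_force: 40.0
```

jog_arm(deltas=[0, 0, 0, 0, 0, -0.2, 0, 0, 0, 0, 0, 0, -0.5, 0, 0, 0, 0, 0, 0, -0.8, 0, 0, 0, 0, 0, 0, -1, 0, 0, 0, 0, 0, 0, -1, 0])

```text
time_s: 18.77
eef_pos: [0.566, -0.19, 0.1657]
ee_rot: [-179.8, 0.3, 171.9]
ft_force: [-0.0, 0.3, -3.1]
width: 0.0296
grip_force: 40.0
```

jog_arm(deltas=[0, 0, 0, 0.1, 0.4, -0.15, 0, 0, 0, 0, 0.23, 0.8, -0.2, 0, 0, 0, 0, 0.23, 0.98, -0.2, 0, 0, 0, 0, 0.23, 0.98, -0.2, 0])

```text
time_s: 19.27
eef_pos: [0.5493, -0.036, 0.1906]
ee_rot: [180.0, -0.3, 172.1]
ft_force: [-1.1, -1.2, -3.4]
width: 0.0299
grip_force: 40.0
```

jog_arm(deltas=[0, 0, -0.02, 0.1, 0.4, 0, 0, 0, 0, -0.045, 0.23, 0.8, 0, 0, 0, 0, -0.045, 0.23, 0.98, 0, 0, 0, 0, -0.045, 0.23, 0.98, 0, 0, 0, 0, -0.045, 0.23, 0.98, 0, 0])

```text
time_s: 19.9
eef_pos: [0.5372, 0.1106, 0.1919]
ee_rot: [-179.9, -0.1, 179.9]
ft_force: [0.2, 0.0, -2.9]
width: 0.0296
grip_force: 40.0
```

Run:
```python
from h import *
s=r.sense(); print(s["eef_pos"].round(4),s["ee_rot"].round(2),s["width"],s["ft_force"].round(1))
print(delta([.5485,.2165,.084],180))
```

```text
[0.5372 0.1106 0.1919] [-1.7992e+02 -1.4000e-01  1.7993e+02] 0.02961976762436045 [ 0.2  0.  -2.9]
[-0.0004, -0.0008, -0.0004, -0.0762, 0.7072, 0.7185]
```

jog_arm(deltas=[0, 0, 0, -0.05, 0.4, 0, 0, 0, 0, 0, -0.075, 0.7, 0, 0, 0, 0, 0, -0.075, 0.7, 0.1, 0, 0, 0, 0, -0.075, 0.7, 0.2, 0, 0, 0, 0, -0.075, 0.7, 0.4, 0, 0, 0, 0, -0.075, 0.7, 0.55, 0, 0, 0, 0, -0.075, 0.7, 0.65, 0, 0, 0, 0, -0.075, 0.7, 0.72, 0, 0, 0, 0, -0.075, 0.7, 0.72, 0, 0, 0, 0, -0.075, 0.7, 0.72, 0])

```text
time_s: 21.15
eef_pos: [0.5498, 0.2172, 0.0864]
ee_rot: [180.0, 0.1, 180.0]
ft_force: [0.2, -1.6, -0.9]
width: 0.0295
grip_force: 40.0
```

jog_arm(deltas=[0, 0, 0, 0, 0, 0, 0.45, 0, 0, 0, 0, 0, 0, 0.45, 0, 0, 0, 0, 0, 0, 0.45, 0, 0, 0, 0, 0, -0.25, 0.45, 0, 0, 0, 0, 0, -0.5, 0.45, 0, 0, 0, 0, 0, -0.75, 0.45, 0, 0, 0, 0, 0, -0.75, 0.45])

```text
time_s: 22.02
eef_pos: [0.5518, 0.2179, 0.2023]
ee_rot: [179.9, 0.5, 180.0]
ft_force: [-0.3, 0.0, -0.0]
width: 0.0422
grip_force: 0.0
```

Run:
```python
from h import *
s=r.sense(); print(s["eef_pos"].round(4),s["ee_rot"].round(2),s["width"],s["ft_force"].round(1))
f=grab_frame("scene"); cv2.imwrite("pics/s8.png",cv2.resize(f["image"][140:310,230:430],None,fx=4,fy=3.5,interpolation=2))
c=np.array([.5579,-.2407]);X=np.array([.990,-.141]);Y=np.array([.141,.990])
hsv=cv2.cvtColor(f["image"],cv2.COLOR_BGR2HSV)
m=cv2.inRange(hsv,(0,0,185),(180,60,255)); m[:150]=0;m[205:]=0;m[:,:230]=0;m[:,300:]=0
n,l,st,ce=cv2.connectedComponentsWithStats(m)
for i in range(1,n):
    if st[i,4]>60:
        p=p2w(f,[ce[i]],.035)[0]; print(st[i],ce[i].round(1),((p[:2]-c)@X).round(4),((p[:2]-c)@Y).round(4))
```

```text
[0.5518 0.2179 0.2023] [179.88   0.49 180.  ] 0.0421523492958408 [-0.3  0.  -0. ]
[237 157  25  11 118] [248.6 162. ] -0.0075 -0.1074
[243 165  26  11 132] [255.6 170.3] -0.0078 -0.0522
[250 173  27  13 149] [262.9 178.9] -0.0085 0.0026
```

View pics/s8.png

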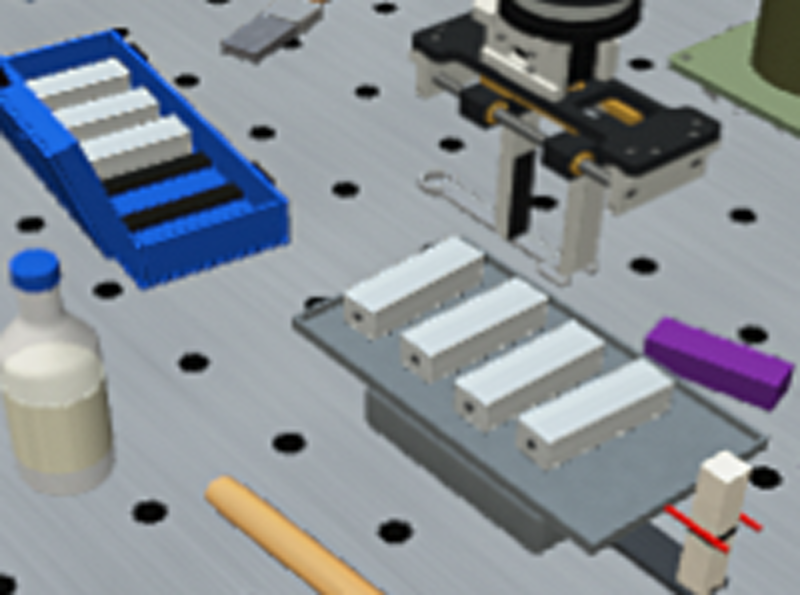

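Four blanks are on the tray and three remain in the case. Nominal sink is about 27.6 mm, so one more is needed. I fetch from slot 0.

jog_arm(deltas=[0, 0, 0, 0, -0.4, 0, 0.47, 0, 0, 0, 0, -0.8, 0, 0.47, 0, 0, 0, 0, -1, 0, 0.47, 0, 0, 0, 0, -1, 0, 0.47])

```text
time_s: 22.58
eef_pos: [0.5476, 0.0653, 0.1957]
ee_rot: [180.0, -0.2, 179.8]
ft_force: [0.2, -0.1, 0.4]
width: 0.044
grip_force: 0.0
```

jog_arm(deltas=[0, 0, 0, 0, -0.4, 0, 0.47, 0, 0, 0, 0, -0.8, 0, 0.47, 0, 0, 0, 0, -1, 0, 0.47, 0, 0, 0, 0, -1, 0, 0.47])

```text
time_s: 23.08
eef_pos: [0.5484, -0.0833, 0.1965]
ee_rot: [179.9, -0.1, 179.9]
ft_force: [-0.1, 0.5, -0.3]
width: 0.0443
grip_force: 0.0
```

jog_arm(deltas=[0, 0, 0.02, 0, -0.4, 0, 0.47, 0, 0, 0.045, 0, -0.8, 0, 0.47, 0, 0, 0.045, 0, -1, 0.3, 0.47, 0, 0, 0.045, 0, -1, 0.65, 0.47, 0, 0, 0.045, 0, -1, 0.65, 0.47, 0, 0, 0.045, 0, -1, 0.65, 0.47])

```text
time_s: 23.82
eef_pos: [0.5501, -0.2316, 0.1016]
ee_rot: [-180.0, 0.1, 172.0]
ft_force: [0.1, -0.6, 0.6]
width: 0.0444
grip_force: 0.0
```

Run:
```python
from h import *
s=r.sense(); print(s["eef_pos"].round(4),s["ee_rot"].round(2),s["width"],s["ft_force"].round(1))
print(delta([.5575,-.241,.0145],171.9))
```

```text
[ 0.5501 -0.2316  0.1016] [-1.8000e+02  7.0000e-02  1.7201e+02] 0.04440041193733269 [ 0.1 -0.6  0.6]
[-0.0, 0.0004, 0.0006, -0.057, -0.055, 0.5806]
```

jog_arm(deltas=[0, 0, 0, -0.057, -0.055, 0.1, 0.47, 0, 0, 0, -0.057, -0.055, 0.3, 0.47, 0, 0, 0, -0.057, -0.055, 0.45, 0.47, 0, 0, 0, -0.057, -0.055, 0.54, 0.47, 0, 0, 0, -0.057, -0.055, 0.58, 0.47, 0, 0, 0, -0.057, -0.055, 0.58, 0.47, 0, 0, 0, -0.057, -0.055, 0.58, 0, 0, 0, 0, -0.057, -0.055, 0.58, 0, 0, 0, 0, -0.057, -0.055, 0.58, 0, 0, 0, 0, -0.057, -0.055, 0.58, 0], newtons=40)

```text
time_s: 25.08
eef_pos: [0.557, -0.2422, 0.0145]
ee_rot: [180.0, 0.1, 171.9]
ft_force: [0.0, 1.8, 6.2]
width: 0.0296
grip_force: 40.0
```

jog_arm(deltas=[0, 0, 0, 0, 0, -0.2, 0, 0, 0, 0, 0, 0, -0.5, 0, 0, 0, 0, 0, 0, -0.8, 0, 0, 0, 0, 0, 0, -1, 0, 0, 0, 0, 0, 0, -1, 0])

```text
time_s: 25.7
eef_pos: [0.5575, -0.2436, 0.1657]
ee_rot: [-179.8, 0.3, 171.9]
ft_force: [-0.4, -1.2, -2.9]
width: 0.0297
grip_force: 40.0
```

jog_arm(deltas=[0, 0, 0, 0.1, 0.4, -0.15, 0, 0, 0, 0, 0.144, 0.8, -0.3, 0, 0, 0, 0, 0.144, 0.88, -0.3, 0, 0, 0, 0, 0.144, 0.88, -0.3, 0])

```text
time_s: 26.2
eef_pos: [0.5524, -0.1076, 0.2062]
ee_rot: [-180.0, -0.2, 172.0]
ft_force: [-0.5, -0.9, -3.5]
width: 0.0295
grip_force: 40.0
```

jog_arm(deltas=[0, 0, 0, 0.1, 0.4, 0, 0, 0, 0, 0, 0.144, 0.8, 0, 0, 0, 0, 0, 0.144, 0.88, 0, 0, 0, 0, 0, 0.144, 0.88, 0, 0])

```text
time_s: 26.7
eef_pos: [0.5503, 0.0243, 0.2069]
ee_rot: [-179.9, -0.1, 171.9]
ft_force: [0.2, -0.6, -2.0]
width: 0.0298
grip_force: 40.0
```

jog_arm(deltas=[0, 0, -0.02, 0.1, 0.4, 0, 0, 0, 0, -0.045, 0.144, 0.8, 0, 0, 0, 0, -0.045, 0.144, 0.88, 0, 0, 0, 0, -0.045, 0.144, 0.88, 0, 0, 0, 0, -0.045, 0.144, 0.88, 0, 0])

```text
time_s: 27.32
eef_pos: [0.5482, 0.1566, 0.208]
ee_rot: [-179.9, -0.0, 179.8]
ft_force: [-0.2, -0.9, -2.2]
width: 0.0298
grip_force: 40.0
```

Run:
```python
from h import *
s=r.sense(); print(s["eef_pos"].round(4),s["ee_rot"].round(2),s["width"],s["ft_force"].round(1))
print(delta([.548,.16,.106],180))
f=grab_frame("scene"); cv2.imwrite("pics/s9.png",cv2.resize(f["image"][140:310,230:430],None,fx=4,fy=3.5,interpolation=2))
```

```text
[0.5482 0.1566 0.208 ] [-1.7993e+02 -4.0000e-02  1.7983e+02] 0.029766479928681908 [-0.2 -0.9 -2.2]
[-0.0004, -0.0002, -0.0009, 0.0011, 0.0233, 0.6801]
```

View pics/s9.png

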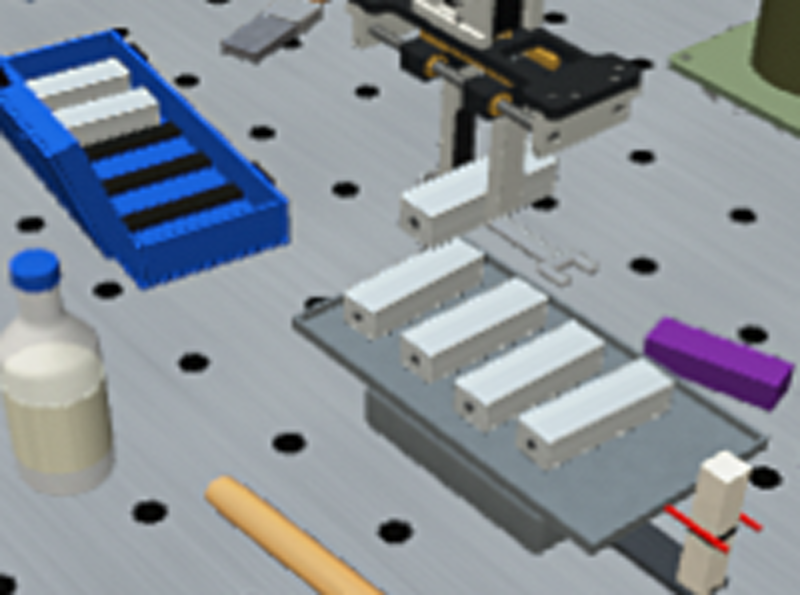

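The lower blank is still in its place (crop pixel 475,328). I stack on it.

jog_arm(deltas=[0, 0, 0, 0, 0.02, 0.2, 0, 0, 0, 0, 0, 0.02, 0.4, 0, 0, 0, 0, 0, 0.02, 0.54, 0, 0, 0, 0, 0, 0.02, 0.62, 0, 0, 0, 0, 0, 0.02, 0.68, 0, 0, 0, 0, 0, 0.02, 0.68, 0, 0, 0, 0, 0, 0.02, 0.68, 0])

```text
time_s: 28.25
eef_pos: [0.5487, 0.1619, 0.1075]
ee_rot: [180.0, 0.1, 180.0]
ft_force: [-0.1, -0.3, -1.0]
width: 0.0297
grip_force: 40.0
```

jog_arm(deltas=[0, 0, 0, 0, 0, 0, 0.45, 0, 0, 0, 0, 0, 0, 0.45, 0, 0, 0, 0, 0, 0, 0.45, 0, 0, 0, 0, 0, -0.2, 0.45, 0, 0, 0, 0, 0, -0.5, 0.45, 0, 0, 0, 0, 0, -0.75, 0.45, 0, 0, 0, 0, 0, -0.75, 0.45])

```text
time_s: 29.12
eef_pos: [0.5506, 0.1624, 0.2233]
ee_rot: [179.9, 0.5, 180.0]
ft_force: [0.2, 0.0, 0.3]
width: 0.0427
grip_force: 0.0
```

jog_arm(deltas=[0, 0, 0.1, 0.3, -0.4, 0, 0.34, 0, 0, 0.2, 0.3, -0.8, 0, 0.34, 0, 0, 0.2, 0.3, -1, 0, 0.34, 0, 0, 0.2, 0.3, -1, 0, 0.34, 0, 0, 0.2, 0.3, -1, 0, 0.34])

```text
time_s: 29.75
eef_pos: [0.5018, 0.0116, 0.2172]
ee_rot: [-179.9, -0.1, 144.0]
ft_force: [-0.1, -0.4, 0.3]
width: 0.0317
grip_force: 0.0
```

Run:
```python
from h import *
s=r.sense(); print(s["eef_pos"].round(4),s["ee_rot"].round(2),s["width"],s["ft_force"].round(1))
f=grab_frame("scene"); t=grab_frame("top")
cv2.imwrite("pics/s10.png",np.hstack([cv2.resize(f["image"][180:310,300:430],(520,520),interpolation=2),cv2.resize(f["image"][265:310,390:425],(280,520),interpolation=2)]))
old=cv2.imread("pics/scene0.png"); cv2.imwrite("pics/oldpost.png",old)
for l in("band","pan_floor"):
    print(l,[(round(d["conf"],2),np.round([d["xy"][0]*640,d["xy"][1]*400],1)) for d in nets.landmark_of(f,l)][:2])
```

```text
[0.5018 0.0116 0.2172] [-1.7993e+02 -1.5000e-01  1.4397e+02] 0.03174357947887849 [-0.1 -0.4  0.3]
band [(0.97, array([405.4, 290. ]))]
pan_floor [(0.64, array([360. , 249.2]))]
```

View pics/s10.png

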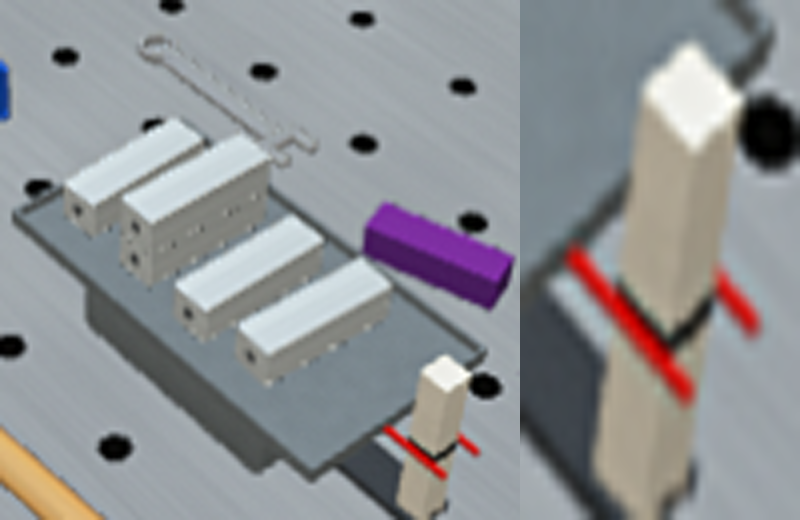

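Run:
```python
from h import *
from scipy.optimize import least_squares
f=grab_frame("scene"); old=cv2.imread("pics/scene0.png")
def red(im):
    h=cv2.cvtColor(im,cv2.COLOR_BGR2HSV); m=(((h[...,0]<8)|(h[...,0]>172))&(h[...,1]>120)).astype(np.uint8); m[:260]=0;m[310:]=0;m[:,:380]=0;m[:,430:]=0
    y,x=np.nonzero(m); return x,y
for n,im in(("old",old),("new",f["image"])):
    x,y=red(im); print(n,len(x),x.mean().round(2),y.mean().round(2),x.min(),x.max(),y.min(),y.max())
p0=p2w(f,[[411.6,273.3]],.125)[0]; print("post",p0.round(3))
def res(v): # y_e,z,d
    return np.r_[(w2p(f,[[p0[0]+v[2],v[0],v[1]],[p0[0]-v[2],v[0],v[1]]])-[[390+170/8,265+395/11.56],[390+235/8,265+325/11.56]]).ravel()]
s=least_squares(res,[p0[1]+.015,.065,.015]); print("ye,z,d",s.x.round(4),s.fun.round(2))
for z in (.0615,.065,.069): print(z,w2p(f,[[p0[0]+.01,p0[1]+.01,z]]).round(1),"front corner; seen 409,294.8")
a=w2p(f,[[p0[0],p0[1],.086],[p0[0],p0[1],.066]]); print("20mm =",(a[1]-a[0]).round(2))
```

```text
old 61 407.57 286.1 396 420 276 293
new 62 406.97 291.74 396 423 277 299
post [0.547 0.376 0.125]
ye,z,d [0.3988 0.0666 0.014 ] [-0.03 -0.05  0.04  0.05]
0.0615 [[408.  296.3]] front corner; seen 409,294.8
0.065 [[408.2 295.3]] front corner; seen 409,294.8
0.069 [[408.5 294.2]] front corner; seen 409,294.8
20mm = [-1.16  5.64]
```

The pointer solves to z = 0.0666, a sink of about 33 mm, which is inside the band. The frame-to-frame shift of 20 mm agrees. Now I go back to the lid handle to shut it.

jog_arm(deltas=[0, 0, 0.05, 0, 0, -0.3, 0.34, 0, 0, 0.34, 0, 0, -0.6, 0.34, 0, 0, 0.34, 0, 0, -0.6, 0.34, 0, 0, 0.34, 0, 0, -0.6, 0.34, 0, 0, 0.34, 0, 0, -0.6, 0.34, 0, 0, 0.34, 0, 0, -0.6, 0.34, 0, 0, 0.34, 0, 0, -0.6, 0.34, 0, 0, 0.34, 0, 0, -0.6, 0.34])

```text
time_s: 31.0
eef_pos: [0.5028, 0.0122, 0.3089]
ee_rot: [-180.0, 0.0, 83.0]
ft_force: [1.1, 0.7, -0.8]
width: 0.0321
grip_force: 0.0
```

jog_arm(deltas=[0, 0, 0, -0.4, 0.35, 0, 0.34, 0, 0, 0, -0.8, 0.69, 0, 0.34, 0, 0, 0, -0.815, 0.69, 0, 0.34, 0, 0, 0, -0.815, 0.69, 0, 0.34])

```text
time_s: 31.5
eef_pos: [0.5907, -0.1245, 0.3078]
ee_rot: [-179.9, -0.0, 82.7]
ft_force: [-0.4, 0.1, 0.4]
width: 0.0323
grip_force: 0.0
```

jog_arm(deltas=[0, 0, 0, -0.4, 0.35, 0, 0.34, 0, 0, 0, -0.8, 0.69, 0, 0.34, 0, 0, 0, -0.815, 0.69, 0, 0.34, 0, 0, 0, -0.815, 0.69, 0, 0.34, 0, 0, 0, -0.815, 0.69, 0, 0.34])

```text
time_s: 32.12
eef_pos: [0.6772, -0.2549, 0.309]
ee_rot: [-180.0, -0.1, 82.9]
ft_force: [-0.3, 0.6, 0.2]
width: 0.0316
grip_force: 0.0
```

Run:
```python
from h import *
s=r.sense(); print(s["eef_pos"].round(4),s["ee_rot"].round(2),s["width"],s["ft_force"].round(1))
print(delta([.673,-.259,.187],81.9))
f=grab_frame("scene"); cv2.imwrite("pics/s11.png",cv2.resize(f["image"][60:230,190:320],None,fx=4,fy=3.5,interpolation=2))
print(w2p(f,[[.675,-.257,.202],[.673,-.259,.187]]))
```

```text
[ 0.6772 -0.2549  0.309 ] [-1.7996e+02 -5.0000e-02  8.2890e+01] 0.03160261018470576 [-0.3  0.6  0.2]
[-0.0002, -0.0003, 0.0055, -0.0312, -0.024, 0.8134]
[[218.0674043  144.22195829]
 [219.0007021  148.1664244 ]]
```

View pics/s11.png

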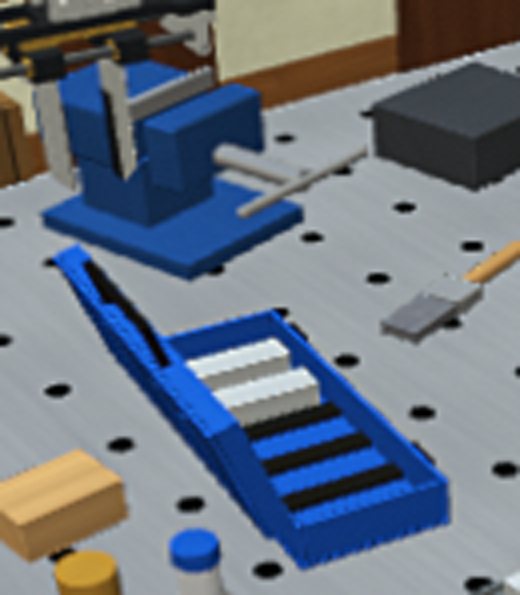

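Run:
```python
from h import *
f=grab_frame("scene"); t=grab_frame("top"); im=f["image"].copy(); tm=t["image"].copy()
X=np.array([.990,-.141,0]);Y=np.array([.141,.990,0]);H=np.array([.619,-.249,.048]);Z=np.array([0,0,1])
for th,col in((1.83,(0,255,0)),(2.0,(0,0,255))):
    u=-np.cos(th)*X+np.sin(th)*Z; n=-np.sin(th)*X-np.cos(th)*Z; n=-np.cos(th)*-Z*-1 if 0 else np.sin(th)*X+np.cos(th)*Z
    P=[H+u*a+n*b+Y*y for a,b,y in((.164,.012,-.055),(.164,.012,.055),(.124,0,-.156),(.124,0,.156),(.124,.024,-.156),(.124,.024,.156))]
    print(th,P[0].round(3),P[1].round(3),w2p(f,P).round(1).tolist())
    for F,I in((f,im),(t,tm)):
        for p in w2p(F,P): cv2.circle(I,tuple(int(v*16+8) for v in p),16,col,-1,shift=4)
a=cv2.resize(im[110:230,195:295],None,fx=4,fy=4,interpolation=0); b=cv2.resize(tm[130:250,330:430],None,fx=4,fy=4,interpolation=0)
cv2.imwrite("pics/s12.png",np.hstack([a,b]))
```

```text
1.83 [ 0.664 -0.311  0.203] [ 0.68  -0.202  0.203] [[212.3, 134.9], [226.1, 152.7], [209.4, 128.6], [249.2, 179.5], [202.6, 132.2], [241.4, 184.0]]
2.0 [ 0.69  -0.315  0.192] [ 0.705 -0.206  0.192] [[204.6, 140.6], [217.8, 158.7], [203.7, 132.2], [242.6, 183.9], [197.5, 136.8], [235.4, 189.4]]
```

View pics/s12.png

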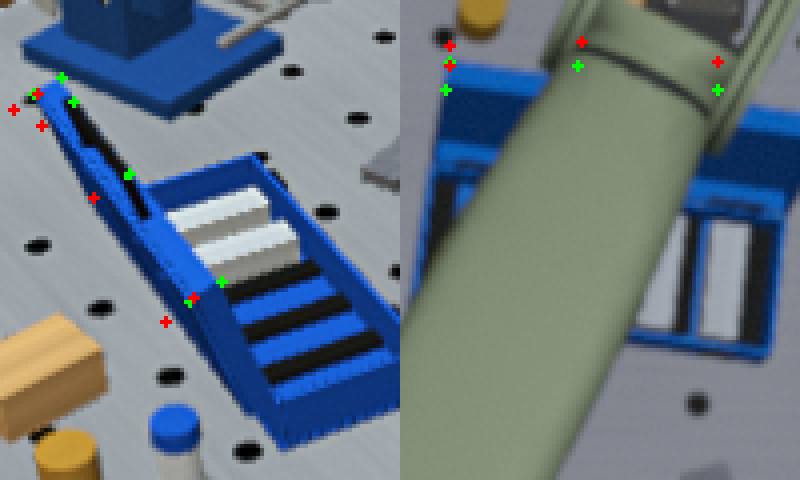

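The green overlay for 1.83 rad fits the handle bar in the scene crop (74,101)–(128,174). I straddle it and grip.

jog_arm(deltas=[0, 0, 0.005, -0.03, -0.024, 0.3, 0.34, 0, 0, 0.005, -0.03, -0.024, 0.5, 0.34, 0, 0, 0.005, -0.03, -0.024, 0.65, 0.34, 0, 0, 0.005, -0.03, -0.024, 0.8, 0.34, 0, 0, 0.005, -0.03, -0.024, 0.8, 0.34, 0, 0, 0.005, -0.03, -0.024, 0.8, 0, 0, 0, 0.005, -0.03, -0.024, 0.8, 0, 0, 0, 0.005, -0.03, -0.024, 0.8, 0, 0, 0, 0.005, -0.03, -0.024, 0.8, 0, 0, 0, 0.005, -0.03, -0.024, 0.8, 0], newtons=25)

```text
time_s: 33.52
eef_pos: [0.6747, -0.261, 0.1907]
ee_rot: [179.8, 0.0, 81.9]
ft_force: [3.0, 0.3, 4.9]
width: 0.0093
grip_force: 25.0
```

Run:
```python
from h import *
s=r.sense(); p=s["eef_pos"]; print(p.round(4),s["ee_rot"].round(2),s["width"],s["grip_force"],s["ft_force"].round(1))
a0=np.arctan2(12,164);R=.1644
q=lambda th:np.array([-np.cos(th+a0),-np.sin(th+a0)])*R/.15
for A,L in((1.84,(1.7,1.55,1.4,1.25,1.1,.95)),(.95,(.8,.65,.5,.38,.26,.14,.05,0,-.02))):
    print([(th,(q(th)-q(A)).round(2).tolist()) for th in L])
```

```text
[ 0.6747 -0.261   0.1907] [1.7978e+02 4.0000e-02 8.1890e+01] 0.009260398309685369 25.000905990600586 [3.  0.3 4.9]
[(1.7, [-0.15, -0.04]), (1.55, [-0.31, -0.06]), (1.4, [-0.47, -0.06]), (1.25, [-0.64, -0.03]), (1.1, [-0.79, 0.02]), (0.95, [-0.94, 0.1])]
[(0.8, [-0.13, 0.1]), (0.65, [-0.25, 0.21]), (0.5, [-0.35, 0.34]), (0.38, [-0.41, 0.46]), (0.26, [-0.47, 0.58]), (0.14, [-0.5, 0.7]), (0.05, [-0.52, 0.8]), (0, [-0.52, 0.86]), (-0.02, [-0.52, 0.88])]
```

jog_arm(deltas=[0, 0, 0, 0, -0.15, -0.04, 0, 0, 0, 0, 0, -0.31, -0.06, 0, 0, 0, 0, 0, -0.47, -0.06, 0, 0, 0, 0, 0, -0.64, -0.03, 0, 0, 0, 0, 0, -0.79, 0.02, 0, 0, 0, 0, 0, -0.94, 0.1, 0, 0, 0, 0, 0, -0.94, 0.1, 0])

```text
time_s: 34.4
eef_pos: [0.5304, -0.24, 0.1727]
ee_rot: [-179.6, -0.1, 81.8]
ft_force: [-3.2, 0.9, 4.9]
width: 0.0091
grip_force: 25.0
```

jog_arm(deltas=[0, 0, 0, 0, -0.13, 0.1, 0, 0, 0, 0, 0, -0.25, 0.21, 0, 0, 0, 0, 0, -0.35, 0.34, 0, 0, 0, 0, 0, -0.41, 0.46, 0, 0, 0, 0, 0, -0.47, 0.58, 0, 0, 0, 0, 0, -0.5, 0.7, 0, 0, 0, 0, 0, -0.52, 0.8, 0, 0, 0, 0, 0, -0.52, 0.86, 0, 0, 0, 0, 0, -0.52, 0.87, 0, 0, 0, 0, 0, -0.52, 0.87, 0])

```text
time_s: 35.65
eef_pos: [0.4565, -0.2296, 0.044]
ee_rot: [-179.9, -0.0, 81.9]
ft_force: [-2.1, 1.8, 5.3]
width: 0.0092
grip_force: 25.0
```

Run:
```python
from h import *
s=r.sense(); p=s["eef_pos"]; print(p.round(4),s["ee_rot"].round(2),s["width"],s["grip_force"],s["ft_force"].round(1))
```

```text
[ 0.4565 -0.2296  0.044 ] [-1.7992e+02 -3.0000e-02  8.1910e+01] 0.009232625078099412 25.006503760814667 [-2.1  1.8  5.3]
```

Shut. I release and retreat upward.

jog_arm(deltas=[0, 0, 0, 0, 0, 0, 0.32, 0, 0, 0, 0, 0, 0, 0.32, 0, 0, 0, 0, 0, 0, 0.32, 0, 0, 0, 0, 0, -0.15, 0.32, 0, 0, 0, 0, 0, -0.5, 0.32, 0, 0, 0, 0, 0, -0.9, 0.32, 0, 0, 0, 0, 0, -1, 0.32])

```text
time_s: 36.52
eef_pos: [0.4591, -0.2316, 0.1984]
ee_rot: [179.5, 0.3, 81.9]
ft_force: [0.3, -0.2, -0.3]
width: 0.0301
grip_force: 0.0
```

jog_arm(deltas=[0, 0, 0, 0.8, -0.2, 0, 0.32, 0, 0, 0, 0.8, -0.2, 0, 0.32, 0, 0, 0, 0.8, -0.2, 0, 0.32, 0, 0, 0, 0.8, -0.2, 0, 0.32])

```text
time_s: 37.02
eef_pos: [0.4436, -0.1069, 0.1928]
ee_rot: [-180.0, 0.0, 81.9]
ft_force: [1.0, -0.0, 0.2]
width: 0.0301
grip_force: 0.0
```

Run:
```python
from h import *
s=r.sense(); print(s["eef_pos"].round(4),s["ft_force"].round(1))
f=grab_frame("scene"); cv2.imwrite("pics/s13.png",cv2.resize(f["image"][110:320,170:460],None,fx=2.7,fy=2.7,interpolation=2))
```

```text
[ 0.4436 -0.1069  0.1928] [ 1.  -0.   0.2]
```

View pics/s13.png

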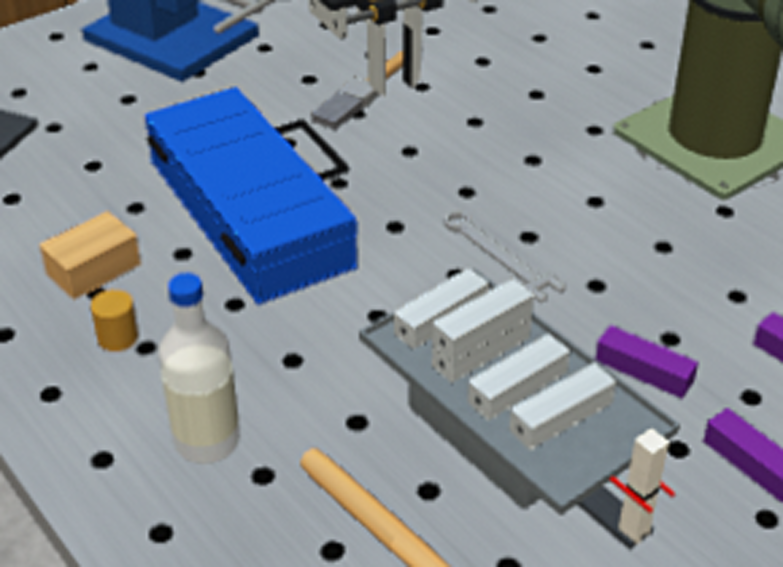

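The lid is shut, with its handle at (315,150). Five blanks are on the tray, the pointer (640,490) stands at the band, and the bystanders have not moved. I hand in.

```bash
python3 -c "
from plant import order
print(order.finish_job())"
```

```text
the job is handed in; nothing more can be done
None
```

I handed the job in: five blanks lie on the tray (three added, one stacked on another), with the pointer measured inside the black band at about 33 mm of sink; the other two blanks are in the case, its lid is shut, and nothing else moved. The hand-in gave no verdict back.

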